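# Stand the bench supplies in order of height

## Robot

A 6-joint arm with a two-finger parallel gripper is mounted at the origin on a cart in front of the work surface, level with it; the furniture and walls round the work are solid. World frame = base frame: x ahead of the robot, y to its left, z up, the work surface at z = 0. Lengths are in m, angles in rad, forces in N, time in s.
With the tool pointing down it reaches from about 0.35 to 0.85 m from the base axis. Payload 8.1 kg.
Tool frame: the origin (TCP) lies midway between the tips of the shut fingers; the grasp point (between the pads) lies arm.grasp_offset behind it (arm.grasp_offset is the distance from the TCP to the grasp point, in m); z points along the fingers, y is the line along which they close (so a half turn about z gives the same grasp; the last joint's range is limited). The gripper opens to 85 mm and grips with 20 to 120 N. Pads are 22 mm wide; open, the fingers measure 114 mm over their backs; the gripper's body (76 mm by 85 mm) begins 54 mm behind the grasp point. The pads swing forward as they close: fully open they stand 13 mm farther back than shut.
Start: joints at [1.109, 0.13, 1.488, -0, 1.523, -0.085], TCP at [0.221, 0.558, 0.231] pointing down, gripper open.
Joint ranges: [-2.96, 2.96], [-0.89, 2.26], [0.02, 2.5], [-1.34, 4.48], [0, 2.73], [-2.66, 2.66]. Speed limits (rad/s): [2.39, 2.39, 2.79, 3.14, 3.14, 3.14].

## Interface

Orientations are given as a unit quaternion [w, x, y, z].
In Python, from bench import arm, optics, job gives the robot as it stands.
- The arm moves only by the shell command python3 -m inch 'ROWS' [FORCE]. ROWS is JSON, a list of rows, each an object of numbers: "tx", "ty", "tz": the shift along the world's x, y, z in cm; "yaw": the turn about the world's z in degrees; "fingers": the closure, from -1 (fully open) to 1 (shut). In form: [{"tx": .., "ty": .., "tz": .., "yaw": .., "fingers": ..}, ...]. A call has 1 to 20 rows; each row shifts and turns the commanded pose from where the row before left it; what a row does not reach is not made up. A row lasts 1/10 s, in which the tool goes at most 50 mm and 8.59 degrees, less where a joint would pass 70% of its speed; a pose out of reach is approached as far as the arm can. A call with a gripper value outside its range is refused whole. The fingers move at their own pace and stop on an object; FORCE is the grip in N (left out, the last holds). Time passes only in rows, so rows that do not move let the fingers close. It gives the time, the measured TCP pose, the force, the opening and the grip force at its end, in the units of the state.
- arm.state(): the state, without advancing time (a new reading comes with each control period).
- optics.get_image(name): name is "scene" or "top"; returns a dict with "frame" (400x640x3 uint8, red, green, blue), "fovy" (degrees; the focal length in pixels is half the picture's height over the tangent of half this angle, whatever the lens; pixels are square), "cx", "cy" (the principal point, pixels), "dist_coeffs" ([k1, k2, p1, p2, k3] as OpenCV has them; the pictures are not rectified), "T" (4x4, takes a point from camera to world coordinates). Camera axes: x right, y down, z forward; pixel columns grow to the right and rows downward; lengths in m; the calibration is good to about 2 mm. A picture is of the moment at which its call begins. There is no depth.
- job.hand_in(): hands the job in; it is judged then, once.
The state is a dict: "t": time; "joint_positions": joint angles; "joint_vel": joint speeds; "effort": joint torques, N m; "ee_pos": TCP position; "ee_rot": TCP orientation; "ft_force": force on the tool from outside, world axes, zero at the start; "moment": the same for the moment, N m; "width": opening from 0.0 (shut) to 1.0 (fully open); "grip_force": force on a finger pad.
Only numpy, scipy, OpenCV 4.12 (cv2) and the standard library are available. Lean on these libraries where they do the work, as an engineer would, in place of code of your own. Each camera call takes 0.05 s, during which the arm holds its last target. There are 200 camera calls.

## Task

Line the spray can, the jar of screws, the tape measure and the carton of screws up on the board's four rubber pads in order of height: the tallest on the pad beside the red end plate, then step by step down to the lowest on the pad beside the grey one. Each stands upright in the middle of its own pad, and all are left standing still.

Things in the scene. Friction and masses are not known exactly. Their poses are not given: they have to be found in the camera images.
- spray_can: aerosol spray can, red patterned body with a yellow cap; the tallest: 222 mm high, a plain cylinder 57 mm across up to 174 mm, cap 54 mm across above; 0.31 kg. Stands loose and upright on the bench in front of the board at the start. Neighbours stand 100 mm or more away; two dark offcuts, 30 mm high, lie between. Origin: centre of its underside, z up.
- screw_jar: clear glass jar of screws with a round dark red lid (a like jar in the far right corner is no part of the task); second in height: 88 mm, 61 mm across (glass body up to 76 mm, lid 60 mm across above); 0.3 kg. Stands loose and upright on the bench in front of the board at the start. Neighbours stand 100 mm or more away; two dark offcuts, 30 mm high, lie between. Origin: centre of its underside, z up.
- tape_measure: yellow and black tape measure standing on edge; third in height: 60 mm high, 33 mm thick (its x) and 76 mm long (its y); it is gripped across the thickness; 0.25 kg. Stands loose and upright on the bench in front of the board at the start. Neighbours stand 100 mm or more away; two dark offcuts, 30 mm high, lie between. Origin: centre of its underside, z up.
- screw_box: closed brown cardboard carton of screws, plain brown on top, with a green label on a side; the lowest: 45 mm high, 60 mm wide (its x), 90 mm long (its y); it is gripped across the width; 0.4 kg. Stands loose and upright on the bench in front of the board at the start. Neighbours stand 100 mm or more away; two dark offcuts, 30 mm high, lie between. Origin: centre of its underside, z up.
- red_end: red plastic end plate of the board, 78 mm wide across the row, 12 mm thick, its rounded top 76 mm above the bench. It is fixed at one end of the board, 57 mm beyond the centre of the last pad: beyond pad_1 in some starts and beyond pad_4 in others; an equal grey plate closes the other end. Origin: centre of its underside, 10 mm above the bench.
- pad_1: First of four equal dark rubber pads, 92 mm along the row and 70 mm across it, 110 mm apart centre to centre, let into a fixed plywood board 460 x 84 mm. Their order along the row is pad_1, pad_2, pad_3, pad_4; pad_1 is the leftmost (largest y, as seen from the robot). Fixed. Origin: centre of its top face, 12 mm above the bench and 2 mm above the board; x across the row (away from the robot), y along the row, z up.
- pad_2: Second of four equal dark rubber pads, 92 mm along the row and 70 mm across it, 110 mm apart centre to centre, let into a fixed plywood board 460 x 84 mm. Their order along the row is pad_1, pad_2, pad_3, pad_4; pad_1 is the leftmost (largest y, as seen from the robot). Fixed. Origin: centre of its top face, 12 mm above the bench and 2 mm above the board; x across the row (away from the robot), y along the row, z up.
- pad_3: Third of four equal dark rubber pads, 92 mm along the row and 70 mm across it, 110 mm apart centre to centre, let into a fixed plywood board 460 x 84 mm. Their order along the row is pad_1, pad_2, pad_3, pad_4; pad_1 is the leftmost (largest y, as seen from the robot). Fixed. Origin: centre of its top face, 12 mm above the bench and 2 mm above the board; x across the row (away from the robot), y along the row, z up.
- pad_4: Fourth of four equal dark rubber pads, 92 mm along the row and 70 mm across it, 110 mm apart centre to centre, let into a fixed plywood board 460 x 84 mm. Their order along the row is pad_1, pad_2, pad_3, pad_4; pad_1 is the leftmost (largest y, as seen from the robot). Fixed. Origin: centre of its top face, 12 mm above the bench and 2 mm above the board; x across the row (away from the robot), y along the row, z up.
There are look-alikes about, which are no part of the job. Several things have the shape of the tape_measure; the one meant has the colours described above. What is shaped like the screw_jar but blue or yellow is not meant.

How it is judged:
By the outcome, as a careful person would: the job done as asked, in the order asked, and still so for the second after the job is handed in, with the robot touching nothing.
It also fails if it takes over 128 s, if anything falls off the work surface, if the arm or the gripper's body presses on something with over 40 N, if the wrist force passes 120 N, or if a joint passes its speed limit or range.

## Working session

There is one attempt and no reset: what is moved stays moved. The work goes in short steps, Python scripts to look and compute and a shell command to move; the robot and the scene stay as the last step left them, time stands still between calls to the robot, and variables do not carry over. Pictures are saved under pics/ and viewed, at most 14 in all, crops included, and the job is handed in when it is done.

```bash
ls; mkdir -p pics; cat > h.py <<'E'
import numpy as np, cv2, sys
from bench import arm, optics, job
def snap(n,f):
    d=optics.get_image(n); cv2.imwrite(f'pics/{f}.png',cv2.cvtColor(d['frame'],cv2.COLOR_RGB2BGR))
    np.save(f'pics/{f}.npy',d,allow_pickle=True); return d
def load(f): return np.load(f'pics/{f}.npy',allow_pickle=True).item()
def KD(d):
    f=d['frame'].shape[0]/2/np.tan(np.radians(d['fovy'])/2)
    return np.array([[f,0,d['cx']],[0,f,d['cy']],[0,0,1.]]),np.array(d['dist_coeffs'],float)
def ray(d,u,v):
    K,D=KD(d); p=cv2.undistortPoints(np.array([[[u,v]]],float),K,D)[0,0]
    T=np.array(d['T']); return T[:3,3],T[:3,:3]@np.array([p[0],p[1],1])
def atz(d,u,v,z):
    o,r=ray(d,u,v); return (o+r*(z-o[2])/r[2]).round(4)
def tri(*obs):
    A=np.zeros((3,3));b=np.zeros(3)
    for d,u,v in obs:
        o,r=ray(d,u,v); r=r/np.linalg.norm(r); P=np.eye(3)-np.outer(r,r); A+=P;b+=P@o
    return np.linalg.solve(A,b).round(4)
def proj(d,X):
    K,D=KD(d);T=np.linalg.inv(np.array(d['T'])); 
    return cv2.projectPoints(np.array(X,float).reshape(-1,3),cv2.Rodrigues(T[:3,:3])[0],T[:3,3],K,D)[0][:,0]
E
python3 - <<'E'
from h import *
for n in('scene','top'):
    d=snap(n,n+'0'); print(n,d['fovy'],d['cx'],d['cy'],d['dist_coeffs'],np.array(d['T']).round(3).tolist())
s=arm.state();print(s, arm.grasp_offset)
E
```

```text
pics
scene 56.18971557056849 324.12758120402486 202.09095150259353 [-0.05643209  0.          0.          0.          0.        ] [[0.821, -0.394, 0.413, 0.142], [-0.571, -0.546, 0.614, -0.59], [-0.017, -0.74, -0.673, 0.762], [0.0, 0.0, 0.0, 1.0]]
top 48.20551681934239 316.56511275535985 196.4945673792704 [-0.11633681  0.          0.          0.          0.        ] [[0.018, -0.99, 0.143, 0.389], [-1.0, -0.019, -0.006, 0.04], [0.008, -0.143, -0.99, 1.175], [0.0, 0.0, 0.0, 1.0]]
{'t': 0.1, 'joint_positions': array([ 1.10858977e+00,  1.31126860e-01,  1.48917471e+00, -2.20103295e-06,
        1.52296437e+00, -8.54009065e-02]), 'joint_vel': array([ 0.00027601, -0.00143   , -0.00157018,  0.0011321 ,  0.00128898,
       -0.00212267]), 'effort': array([ 1.25885599e-03, -5.70949459e+01, -5.01945019e+01, -1.96740921e-04,
        8.07008502e-03,  1.23547696e-05]), 'ee_pos': array([0.22053418, 0.55747788, 0.23032231]), 'ee_rot': array([-2.25167341e-04,  1.87290103e-01,  9.82304290e-01, -8.05778897e-04]), 'ft_force': array([-0.03415389, -0.33524037, -0.44237525]), 'moment': array([-0.00178862,  0.02744091,  0.04252477]), 'grip_force': 0.0, 'width': 0.9998114229399598} 0.0187
```

View pics/scene0.png

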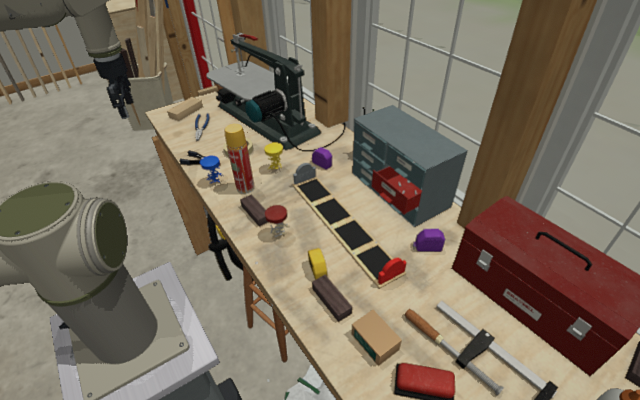

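View pics/top0.png

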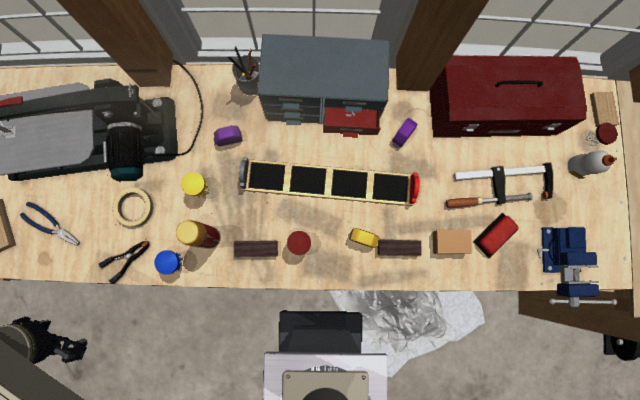

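The scene view shows the can at (240,165), the jar's red lid at (277,213), the tape measure at (317,262), the carton at (376,336), and the red end plate at (392,270). In the top view these are the can's cap (189,234), jar (299,243), tape (364,238) and carton (452,242). The red plate is at (416,188), on the pad_4 side, and the grey plate is at (244,173).

Look-alikes, top view:
- **Jars:** blue (168,262), yellow (194,183), far red (606,133).
- **Tape measures:** purple (228,135) and (404,132).
- **Carton:** red case (497,235).

I choose the red-lid jar at (299,243), the yellow tape at (364,238), the brown carton and the red can. A close crop will check these.

```bash
python3 - <<'E'
import cv2,numpy as np
t=cv2.imread('pics/top0.png');s=cv2.imread('pics/scene0.png')
R=lambda a,k:cv2.resize(a,None,fx=k,fy=k,interpolation=cv2.INTER_CUBIC)
a=R(t[155:270,150:510],2.2)       # 792x253
b=np.zeros((345,792,3),np.uint8)
c=R(s[190:300,240:415],3)[:340]; b[:c.shape[0],:c.shape[1]]=c
e=R(s[120:200,215:290],3); b[:e.shape[0],530:530+e.shape[1]]=e[:,:792-530]
f=R(s[300:370,345:405],1.5); b[240:240+f.shape[0],600:600+f.shape[1]]=f
cv2.imwrite('pics/c1.png',np.vstack([a,b]))
E
```

```text
(no output)
```

View pics/c1.png

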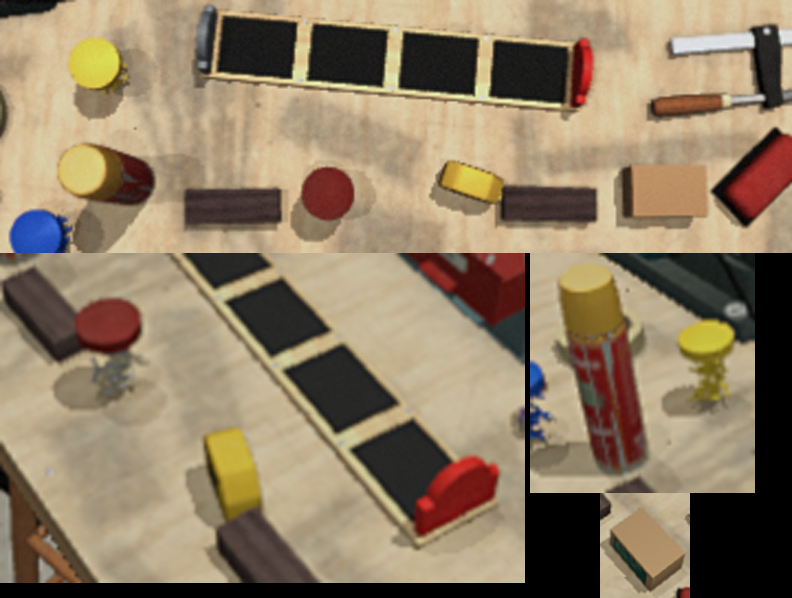

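The crop confirms the choice: a can with red body and yellow cap, a red-lid jar, a yellow tape on edge, a brown carton with a green side, and the red plate at the right-hand (pad_4) end. Next I fit simple models to the colour masks in both views, leaving height free.

```bash
cat > fit.py <<'E'
from h import *
from scipy.optimize import minimize
def mask(d,lo,hi,box):
    h=cv2.cvtColor(d['frame'],cv2.COLOR_RGB2HSV); 
    m=cv2.inRange(h,lo,hi) if lo[0]<=hi[0] else cv2.inRange(h,(lo[0],)+lo[1:],(180,)+hi[1:])|cv2.inRange(h,(0,)+lo[1:],hi)
    x0,y0,x1,y1=box; m=m[y0:y1,x0:x1]
    n,l,st,_=cv2.connectedComponentsWithStats(m); k=1+st[1:,4].argmax(); return (l==k).astype(np.uint8)
def cyl(r,z0,z1):
    a=np.linspace(0,2*np.pi,40,endpoint=False); c=np.c_[r*np.cos(a),r*np.sin(a)]
    return np.vstack([np.c_[c,np.full(40,z)] for z in (z0,z1)])
def prism(w,l,z0,z1): return np.array([[sx*w/2,sy*l/2,z] for sx in(-1,1) for sy in(-1,1) for z in(z0,z1)])
def fit(model,views,p0,yaw=True):
    # p=(x,y,z offset,yaw)
    S=8
    def cost(p,ret=False):
        q=p[3] if yaw else 0; R=np.array([[np.cos(q),-np.sin(q),0],[np.sin(q),np.cos(q),0],[0,0,1]])
        X=model@R.T+p[:3]; c=0;out=[]
        for d,m,b in views:
            uv=(proj(d,X)-np.array(b[:2])+.5)*S
            im=np.zeros((m.shape[0]*S,m.shape[1]*S),np.uint8)
            cv2.fillConvexPoly(im,cv2.convexHull(uv.astype(np.int32)),255)
            im=cv2.resize(im,m.shape[::-1],interpolation=cv2.INTER_AREA)/255.
            e=np.abs(im-m).sum()/m.sum(); c+=e; out.append(round(e,3))
        return out if ret else c
    best=None
    for q in (p0[3:] if yaw else [0]):
        x0=np.array(list(p0[:3])+[q]) if yaw else np.array(p0[:3])
        st=np.array([.008,.008,.006,.2])[:len(x0)]
        r=minimize(cost,x0,method='Nelder-Mead',options=dict(initial_simplex=np.vstack([x0]+[x0+st*np.eye(len(st))[i] for i in range(len(st))]),xatol=1e-4,fatol=1e-4))
        if best is None or r.fun<best.fun: best=r
    return best.x.round(4),cost(best.x,True)
E
python3 - <<'E'
from fit import *
T,S=load('top0'),load('scene0')
def two(name,model,lo,hi,bt,bs,z,yaw=None,only=None):
    V=[(T,mask(T,lo,hi,bt),bt)]+([(S,mask(S,lo,hi,bs),bs)] if bs else [])
    b=V[0][1];ys,xs=np.nonzero(b); g=atz(T,xs.mean()+bt[0],ys.mean()+bt[1],z)
    print(name,g[:2],[int(v[1].sum()) for v in V],*fit(model,V,[g[0],g[1],0]+(yaw or []),yaw is not None))
Y=((18,110,90),(35,255,255)); R=((170,90,40),(8,255,255))
two('cap',cyl(.027,.174,.222),*Y,(172,215,215,255),(215,115,255,158),.21)
two('lid',cyl(.030,.076,.088),*R,(280,225,320,262),(258,198,296,225),.085)
two('tape',prism(.033,.076,0,.06),*Y,(340,222,385,255),(300,240,335,285),.05,[0,.5,1.1,1.57,-.5])
h=cv2.cvtColor(T['frame'],cv2.COLOR_RGB2HSV);print(h[243,452],h[215,452]);h=cv2.cvtColor(S['frame'],cv2.COLOR_RGB2HSV);print(h[335,376],h[352,372],h[352,392])
for i,u in enumerate((267,308,350,391)):
    bt=(u-24,155,u+24,215); m=mask(T,(0,0,0),(180,255,60),bt)
    (c,sz,a)=cv2.minAreaRect(np.argwhere(m)[:,::-1].astype(np.float32)); print('pad',i+1,atz(T,c[0]+bt[0],c[1]+bt[1],.012),np.round(sz),round(a,1))
print('scene px pads',[atz(S,u,v,.012).tolist() for u,v in((315,190),(334,210),(354,234),(377,263))])
E
```

```text
cap [0.4461 0.311 ] [462, 416] [ 0.4466  0.3147 -0.0118] [np.float64(0.315), np.float64(0.158)]
lid [0.4326 0.0754] [452, 329] [ 0.433   0.0758 -0.0082] [np.float64(0.064), np.float64(0.094)]
tape [ 0.45   -0.0881] [366, 393] [ 0.4534 -0.0913 -0.0252  2.7161] [np.float64(0.28), np.float64(0.437)]
[ 15 118 188] [ 18  70 214]
[ 17 103 175] [ 80 149  41] [ 16 119  92]
pad 1 [0.6095 0.1673 0.012 ] [33. 25.] 5.2
pad 2 [0.6015 0.0582 0.012 ] [33. 25.] 5.4
pad 3 [ 0.5934 -0.0515  0.012 ] [34. 25.] 5.2
pad 4 [ 0.5852 -0.1613  0.012 ] [34. 25.] 5.2
scene px pads [[0.6112, 0.1567, 0.012], [0.6061, 0.0497, 0.012], [0.5946, -0.0588, 0.012], [0.5802, -0.1711, 0.012]]
```

```bash
cat > f2.py <<'E'
from fit import *
import fit as F
def outl(d,model,p,img,k,b):
    q=p[3] if len(p)>3 else 0;R=np.array([[np.cos(q),-np.sin(q),0],[np.sin(q),np.cos(q),0],[0,0,1]])
    uv=(proj(d,model@R.T+p[:3])-np.array(b[:2])+.5)*k
    cv2.polylines(img,[cv2.convexHull(uv.astype(np.int32))],True,(0,255,0),1)
def crop(d,b,k): 
    x0,y0,x1,y1=b; return cv2.resize(cv2.cvtColor(d['frame'][y0:y1,x0:x1],cv2.COLOR_RGB2BGR),None,fx=k,fy=k,interpolation=cv2.INTER_NEAREST)
CAN=np.vstack([cyl(.0285,0,.174),cyl(.027,.174,.222)])
def m2(d,rs,b):
    m=0
    x0,y0,x1,y1=b
    h=cv2.cvtColor(d['frame'],cv2.COLOR_RGB2HSV)[y0:y1,x0:x1]
    for lo,hi in rs: m=m|cv2.inRange(h,lo,hi)
    m=cv2.morphologyEx(m,cv2.MORPH_CLOSE,np.ones((3,3),np.uint8))
    n,l,st,_=cv2.connectedComponentsWithStats(m); return (l==1+st[1:,4].argmax()).astype(np.uint8)
E
python3 - <<'E'
from f2 import *
T,S=load('top0'),load('scene0')
Y=[((18,150,60),(38,255,255))];R=[((168,110,25),(180,255,255)),((0,140,25),(9,255,255))]
B=[((10,80,140),(17,140,200))]
B=[((10,85,100),(17.5,150,200))]
tiles=[]
for name,model,rs,bt,bs,p0,yaw in [
 ('can',CAN,Y+R,(170,212,228,256),(215,115,270,200),[.445,.313,0],False),
 ('tape',prism(.033,.076,0,.06),Y,(340,222,390,260),(300,240,335,285),[.45,-.088,0,-.3,.3,.8,1.3,1.8],True),
 ('boxtop',prism(.06,.09,.0445,.045),B,(425,222,480,264),(345,302,410,370),[.443,-.325,0,0,.3,-.3,1.4,1.7],True)]:
    V=[(T,m2(T,rs,bt),bt),(S,m2(S,rs,bs),bs)]
    p,c=fit(model,V,p0,yaw); print(name,p,c)
    for d,m,b in V:
        a=crop(d,b,4); outl(d,model,p,a,4,b); mm=cv2.resize(m*255,None,fx=1.5,fy=1.5,interpolation=0)
        t=np.zeros((345,400,3),np.uint8); a=a[:340,:260];t[:a.shape[0],:a.shape[1]]=a; mm=mm[:340,:135]; t[:mm.shape[0],262:262+mm.shape[1]]=mm[...,None]; tiles.append(t)
im=np.vstack([np.hstack(tiles[i:i+2]) for i in(0,2,4)])
cv2.imwrite('pics/c2.png',cv2.resize(im,None,fx=.58*1,fy=.58) if 0 else cv2.resize(im,(464,600),interpolation=cv2.INTER_AREA))
E
```

```text
can [ 0.4446  0.3114 -0.0318] [np.float64(1.243), np.float64(0.536)]
tape [ 0.4531 -0.0901 -0.0276  2.7311] [np.float64(0.312), np.float64(0.445)]
boxtop [ 0.444  -0.3223 -0.0079  0.023 ] [np.float64(0.145), np.float64(0.146)]
```

View pics/c2.png

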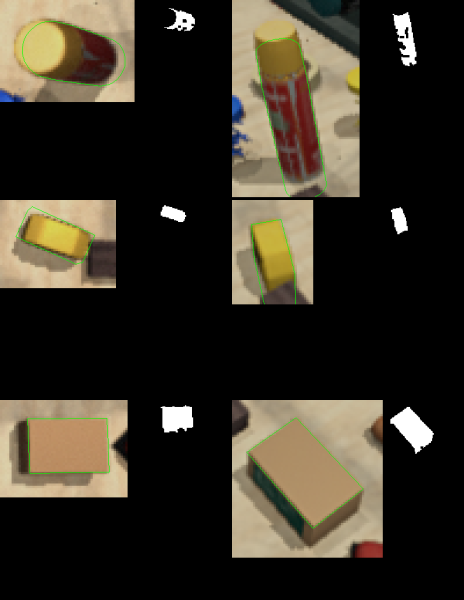

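The outlines fit the carton well at (0.444,-0.322), yaw 1.3°. The can and tape masks are too patchy for a hull fit, so I measure those from their edges and check the two cameras against each other on the pads.

```bash
python3 - <<'E'
from f2 import *
T,S=load('top0'),load('scene0')
# scene pads by segmentation
PAD=prism(.070,.092,.0115,.012)
P=[(.6095,.1673),(.6015,.0582),(.5934,-.0515),(.5852,-.1613)]
for i,(x,y) in enumerate(P):
    c=proj(S,[[x,y,.012]])[0]; b=[int(c[0]-32),int(c[1]-28),int(c[0]+32),int(c[1]+28)]
    m=mask(S,(0,0,0),(180,255,62),b); V=(S,m,b)
    bt=[int(v) for v in proj(T,[[x,y,.012]])[0]]; bt=[bt[0]-26,bt[1]-22,bt[0]+26,bt[1]+22]; mt=mask(T,(0,0,0),(180,255,62),bt); VT=(T,mt,bt)
    rs=[]
    for vs in ([VT],[V]):
        f=lambda p:0
        # z fixed: shrink z by using huge penalty -> simple wrapper
        r=minimize(lambda q:cost(q),[x,y,-.074],method='Nelder-Mead',options=dict(initial_simplex=[[x,y,-.074],[x+.008,y,-.074],[x,y+.008,-.074],[x,y,.05]],xatol=1e-4)) if 0 else None
        def cost(q):
            R=np.array([[np.cos(q[2]),-np.sin(q[2]),0],[np.sin(q[2]),np.cos(q[2]),0],[0,0,1]]);s=0
            for d,m,b in vs:
                im=np.zeros((m.shape[0]*8,m.shape[1]*8),np.uint8)
                cv2.fillConvexPoly(im,cv2.convexHull(((proj(d,PAD@R.T+[q[0],q[1],0])-np.array(b[:2])+.5)*8).astype(np.int32)),255)
                s+=np.abs(cv2.resize(im,m.shape[::-1],interpolation=cv2.INTER_AREA)/255.-m).sum()/m.sum()
            return s
        r=minimize(cost,[x,y,-.074],method='Nelder-Mead',options=dict(initial_simplex=[[x,y,-.074],[x+.008,y,-.074],[x,y+.008,-.074],[x,y,.05]],xatol=1e-4)); rs.append((r.x.round(4).tolist(),round(r.fun,3)))
    print(i+1,rs)
b=(340,222,390,260)
for v in(60,120,160):
    m=m2(T,[((18,120,v),(38,255,255))],b); c,sz,a=cv2.minAreaRect(np.argwhere(m)[:,::-1].astype(np.float32))
    print('tape',v,np.array(c)+b[:2],sz,a,atz(T,c[0]+b[0],c[1]+b[1],.06))
cv2.imwrite('pics/c3.png',np.vstack([np.hstack([crop(T,(165,212,225,262),6),crop(S,(225,115,265,165),6)[:300]]),np.hstack([crop(T,b,6)[:228],np.zeros((228,300,3),np.uint8)])]))
E
```

```text
1 [([0.61, 0.1669, -0.0598], np.float64(0.102)), ([0.6091, 0.1633, -0.0758], np.float64(0.213))]
2 [([0.6022, 0.0589, -0.0866], np.float64(0.099)), ([0.6011, 0.0538, -0.0522], np.float64(0.2))]
3 [([0.594, -0.0522, -0.062], np.float64(0.095)), ([0.592, -0.0548, -0.0762], np.float64(0.183))]
4 [([0.5862, -0.1612, -0.0594], np.float64(0.091)), ([0.584, -0.1582, -0.029], np.float64(0.525))]
tape 60 [364.5        237.49999905] (29.725406646728516, 13.281564712524414) 18.43494987487793 [ 0.4489 -0.0876  0.06  ]
tape 120 [364.75182343 237.18248177] (27.681188583374023, 12.815364837646484) 19.98310661315918 [ 0.4497 -0.0882  0.06  ]
tape 160 [365.04999924 237.34999847] (26.879358291625977, 12.016654968261719) 18.434947967529297 [ 0.4493 -0.089   0.06  ]
```

View pics/c3.png

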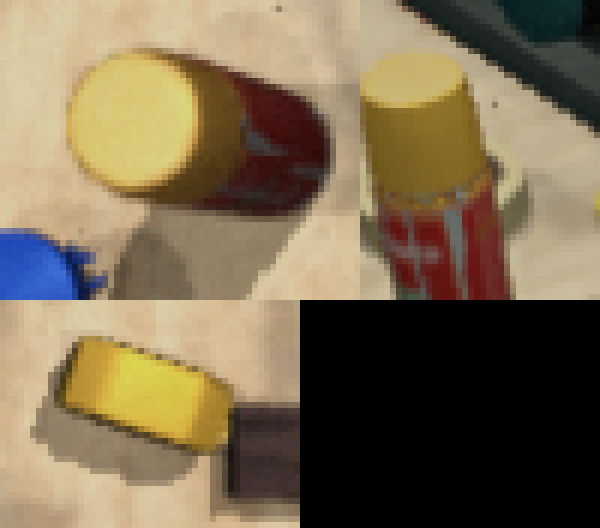

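Edges in the crop give the can's cap top at (187,231.5) in the top view and (234,128) in the scene view. The tape's plateau is at (365.5,237.5) with its long axis at yaw ≈ -18°. The cameras differ by about 4 mm in y, so I take the mean of the two. The carton goes first, then tape, jar and can.

```bash
python3 - <<'E'
from h import *
T,S=load('top0'),load('scene0')
print('can',tri((T,186.8,231.3),(S,233.6,127.9)),atz(T,186.8,231.3,.222),atz(S,233.6,127.9,.222))
print('lid',tri((T,298.9,242.6),(S,275.8,212.5)),atz(T,298.9,242.6,.088))
print('tape',atz(T,365.3,237.4,.06))
E
python3 -m inch '[{"tx":1.1,"ty":-4.4,"yaw":-6.71,"fingers":-1},{"tx":1.1,"ty":-4.4,"yaw":-6.71},{"tx":1.1,"ty":-4.4,"yaw":-6.71},{"tx":1.1,"ty":-4.4,"yaw":-6.71},{"tx":1.1,"ty":-4.4,"yaw":-6.71},{"tx":1.1,"ty":-4.4,"yaw":-6.71},{"tx":1.1,"ty":-4.4,"yaw":-6.71},{"tx":1.1,"ty":-4.4,"yaw":-6.71},{"tx":1.1,"ty":-4.4,"yaw":-6.71},{"tx":1.1,"ty":-4.4,"yaw":-6.71},{"tx":1.1,"ty":-4.4},{"tx":1.1,"ty":-4.4},{"tx":1.1,"ty":-4.4},{"tx":1.1,"ty":-4.4},{"tx":1.1,"ty":-4.4},{"tx":1.1,"ty":-4.4},{"tx":1.1,"ty":-4.4},{"tx":1.1,"ty":-4.4},{"tx":1.1,"ty":-4.4},{"tx":1.1,"ty":-4.4}]'
```

```text
can [0.4471 0.3137 0.2154] [0.4458 0.3121 0.222 ] [0.4443 0.3023 0.222 ]
lid [0.4334 0.0748 0.0793] [0.4322 0.0748 0.088 ]
tape [ 0.4491 -0.0896  0.06  ]invalid input at $[0]: expected keys tx, ty, tz, yaw, fingers
```

```bash
python3 -m inch '[{"tx":1.1,"ty":-4.4,"tz":0,"yaw":-6.71,"fingers":-1},{"tx":1.1,"ty":-4.4,"tz":0,"yaw":-6.71,"fingers":-1},{"tx":1.1,"ty":-4.4,"tz":0,"yaw":-6.71,"fingers":-1},{"tx":1.1,"ty":-4.4,"tz":0,"yaw":-6.71,"fingers":-1},{"tx":1.1,"ty":-4.4,"tz":0,"yaw":-6.71,"fingers":-1},{"tx":1.1,"ty":-4.4,"tz":0,"yaw":-6.71,"fingers":-1},{"tx":1.1,"ty":-4.4,"tz":0,"yaw":-6.71,"fingers":-1},{"tx":1.1,"ty":-4.4,"tz":0,"yaw":-6.71,"fingers":-1},{"tx":1.1,"ty":-4.4,"tz":0,"yaw":-6.71,"fingers":-1},{"tx":1.1,"ty":-4.4,"tz":0,"yaw":-6.71,"fingers":-1},{"tx":1.1,"ty":-4.4,"tz":0,"yaw":0,"fingers":-1},{"tx":1.1,"ty":-4.4,"tz":0,"yaw":0,"fingers":-1},{"tx":1.1,"ty":-4.4,"tz":0,"yaw":0,"fingers":-1},{"tx":1.1,"ty":-4.4,"tz":0,"yaw":0,"fingers":-1},{"tx":1.1,"ty":-4.4,"tz":0,"yaw":0,"fingers":-1},{"tx":1.1,"ty":-4.4,"tz":0,"yaw":0,"fingers":-1},{"tx":1.1,"ty":-4.4,"tz":0,"yaw":0,"fingers":-1},{"tx":1.1,"ty":-4.4,"tz":0,"yaw":0,"fingers":-1},{"tx":1.1,"ty":-4.4,"tz":0,"yaw":0,"fingers":-1},{"tx":1.1,"ty":-4.4,"tz":0,"yaw":0,"fingers":-1}]'; cat >> h.py <<'E'
def st():
    s=arm.state();w,x,y,z=s['ee_rot']
    print('t%.1f'%s['t'],'pos',s['ee_pos'].round(4),'ang',round(np.degrees(np.arctan2(w*w-x*x+y*y-z*z,2*(x*y-w*z))),2),'w',round(s['width'],3),'g',round(s['grip_force'],1),'F',s['ft_force'].round(1))
E
python3 -c "
from h import *
st();snap('scene','s1')
"
```

```text
t: 2.1
ee_pos: [0.4407, -0.3239, 0.2307]
ee_rot: [-0.0, 0.699, 0.715, 0.0]
ft_force: [0.8, 0.5, 0.4]
width: 1.002
grip_force: 0.0
t2.1 pos [ 0.4407 -0.3239  0.2307] ang 1.29 w 1.002 g 0.0 F [0.8 0.5 0.4]
```

View pics/s1.png

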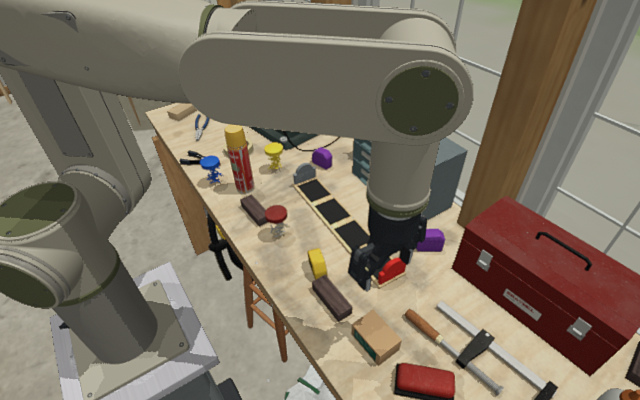

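The gripper is above the carton (376,336) and clear of everything. Next it descends and grips.

```bash
python3 -m inch '[{"tx":0.3,"ty":0.15,"tz":-4,"yaw":0,"fingers":-1},{"tx":0,"ty":0,"tz":-4,"yaw":0,"fingers":-1},{"tx":0,"ty":0,"tz":-4,"yaw":0,"fingers":-1},{"tx":0,"ty":0,"tz":-4,"yaw":0,"fingers":-1},{"tx":0,"ty":0,"tz":-3,"yaw":0,"fingers":-1},{"tx":0,"ty":0,"tz":-2,"yaw":0,"fingers":-1},{"tx":0,"ty":0,"tz":-1,"yaw":0,"fingers":-1},{"tx":0,"ty":0,"tz":0,"yaw":0,"fingers":-1},{"tx":0,"ty":0,"tz":0,"yaw":0,"fingers":1},{"tx":0,"ty":0,"tz":0,"yaw":0,"fingers":1},{"tx":0,"ty":0,"tz":0,"yaw":0,"fingers":1},{"tx":0,"ty":0,"tz":0,"yaw":0,"fingers":1},{"tx":0,"ty":0,"tz":0,"yaw":0,"fingers":1},{"tx":0,"ty":0,"tz":0,"yaw":0,"fingers":1}]' 40
```

```text
t: 3.55
ee_pos: [0.4449, -0.3216, 0.0132]
ee_rot: [0.002, 0.699, 0.715, 0.0]
ft_force: [-0.3, -0.0, 5.5]
width: 0.701
grip_force: 45.3
```

```bash
python3 -m inch '[{"tx":0,"ty":0,"tz":2,"yaw":0,"fingers":1},{"tx":0,"ty":0,"tz":4,"yaw":0,"fingers":1},{"tx":0,"ty":0,"tz":5,"yaw":0,"fingers":1},{"tx":0,"ty":0,"tz":3,"yaw":0,"fingers":1},{"tx":1.37,"ty":4.06,"tz":0,"yaw":-0.46,"fingers":1},{"tx":1.37,"ty":4.06,"tz":0,"yaw":-0.46,"fingers":1},{"tx":1.37,"ty":4.06,"tz":0,"yaw":-0.46,"fingers":1},{"tx":1.37,"ty":4.06,"tz":0,"yaw":-0.46,"fingers":1},{"tx":1.37,"ty":4.06,"tz":0,"yaw":-0.46,"fingers":1},{"tx":1.37,"ty":4.06,"tz":0,"yaw":-0.46,"fingers":1},{"tx":1.37,"ty":4.06,"tz":0,"yaw":-0.46,"fingers":1},{"tx":1.37,"ty":4.06,"tz":0,"yaw":-0.46,"fingers":1},{"tx":1.37,"ty":4.06,"tz":0,"yaw":-0.46,"fingers":1},{"tx":1.37,"ty":4.06,"tz":0,"yaw":-0.46,"fingers":1},{"tx":1.37,"ty":4.06,"tz":0,"yaw":-0.46,"fingers":1},{"tx":1.37,"ty":4.06,"tz":0,"yaw":-0.46,"fingers":1},{"tx":0,"ty":0,"tz":0,"yaw":0,"fingers":1},{"tx":0,"ty":0,"tz":0,"yaw":0,"fingers":1}]' 40
python3 -c "
from h import *
st()"
```

```text
t: 5.35
ee_pos: [0.6077, 0.1676, 0.1508]
ee_rot: [-0.0, 0.732, 0.681, -0.0]
ft_force: [-0.5, -0.3, -4.7]
width: 0.694
grip_force: 45.2
t5.3 pos [0.6077 0.1676 0.1508] ang -4.08 w 0.694 g 45.2 F [-0.5 -0.3 -4.7]
```

```bash
python3 -m inch '[{"tx":0.15,"ty":-0.2,"tz":-4,"yaw":0,"fingers":1},{"tx":0,"ty":0,"tz":-4,"yaw":0,"fingers":1},{"tx":0,"ty":0,"tz":-3,"yaw":0,"fingers":1},{"tx":0,"ty":0,"tz":-0.8,"yaw":0,"fingers":1},{"tx":0,"ty":0,"tz":-0.4,"yaw":0,"fingers":1},{"tx":0,"ty":0,"tz":-0.2,"yaw":0,"fingers":1},{"tx":0,"ty":0,"tz":-0.1,"yaw":0,"fingers":1},{"tx":0,"ty":0,"tz":0,"yaw":0,"fingers":1},{"tx":0,"ty":0,"tz":0,"yaw":0,"fingers":1}]' 40
```

```text
t: 6.25
ee_pos: [0.6106, 0.1648, 0.0277]
ee_rot: [0.001, 0.733, 0.681, 0.001]
ft_force: [0.3, -0.9, -3.7]
width: 0.696
grip_force: 45.0
```

```bash
python3 -m inch '[{"tx":0,"ty":0,"tz":-0.15,"yaw":0,"fingers":1},{"tx":0,"ty":0,"tz":-0.1,"yaw":0,"fingers":1},{"tx":0,"ty":0,"tz":0,"yaw":0,"fingers":1},{"tx":0,"ty":0,"tz":0,"yaw":0,"fingers":-1},{"tx":0,"ty":0,"tz":0,"yaw":0,"fingers":-1},{"tx":0,"ty":0,"tz":0,"yaw":0,"fingers":-1},{"tx":0,"ty":0,"tz":0,"yaw":0,"fingers":-1},{"tx":0,"ty":0,"tz":0,"yaw":0,"fingers":-1},{"tx":0,"ty":0,"tz":3,"yaw":0,"fingers":-1},{"tx":0,"ty":0,"tz":4,"yaw":0,"fingers":-1},{"tx":0,"ty":0,"tz":4,"yaw":0,"fingers":-1},{"tx":-2,"ty":-4,"tz":4,"yaw":-2,"fingers":-1},{"tx":-2,"ty":-4,"tz":0,"yaw":-2,"fingers":-1},{"tx":-2,"ty":-4,"tz":0,"yaw":-2,"fingers":-1},{"tx":-3,"ty":-4,"tz":0,"yaw":-2,"fingers":-1},{"tx":-3,"ty":-4,"tz":0,"yaw":-2,"fingers":-1},{"tx":-3,"ty":-4,"tz":0,"yaw":-3,"fingers":-1},{"tx":-1,"ty":-1.4,"tz":0,"yaw":-1,"fingers":-1},{"tx":0,"ty":0,"tz":0,"yaw":0,"fingers":-1}]' 40
python3 -c "
from h import *
st();snap('top','t2');snap('scene','s2')
a=cv2.imread('pics/t2.png')[120:280,200:460];b=cv2.imread('pics/s2.png')
cv2.imwrite('pics/c4.png',np.vstack([cv2.resize(a,(520,320)),cv2.resize(b[100:300,200:460],(364,280))[:, :].copy() if 0 else cv2.copyMakeBorder(cv2.resize(b[100:300,200:460],(364,280)),0,0,0,156,0)]))"
```

```text
t: 8.15
ee_pos: [0.4519, -0.0846, 0.1673]
ee_rot: [0.0, 0.811, 0.585, -0.0]
ft_force: [0.4, 0.7, 0.1]
width: 1.001
grip_force: 0.0
t8.2 pos [ 0.4519 -0.0846  0.1673] ang -18.43 w 1.001 g 0.0 F [0.4 0.7 0.1]
```

View pics/c4.png

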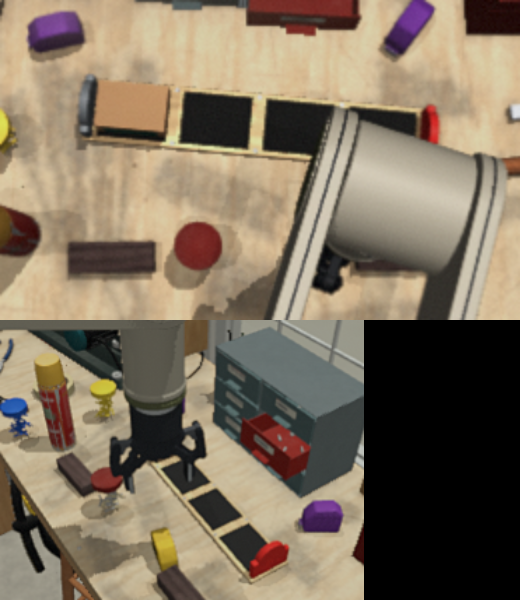

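The crop shows the carton on pad_1 (crop 95–169, 82–138) and the gripper open above the tape. Next it descends on the tape.

```bash
python3 -m inch '[{"tx":-0.3,"ty":-0.5,"tz":-4,"yaw":0.5,"fingers":-1},{"tx":0,"ty":0,"tz":-4,"yaw":0,"fingers":-1},{"tx":0,"ty":0,"tz":-4,"yaw":0,"fingers":-1},{"tx":0,"ty":0,"tz":-2,"yaw":0,"fingers":-1},{"tx":0,"ty":0,"tz":-1,"yaw":0,"fingers":-1},{"tx":0,"ty":0,"tz":0,"yaw":0,"fingers":-1},{"tx":0,"ty":0,"tz":0,"yaw":0,"fingers":1},{"tx":0,"ty":0,"tz":0,"yaw":0,"fingers":1},{"tx":0,"ty":0,"tz":0,"yaw":0,"fingers":1},{"tx":0,"ty":0,"tz":0,"yaw":0,"fingers":1},{"tx":0,"ty":0,"tz":0,"yaw":0,"fingers":1},{"tx":0,"ty":0,"tz":0,"yaw":0,"fingers":1},{"tx":0,"ty":0,"tz":0,"yaw":0,"fingers":1},{"tx":0,"ty":0,"tz":0,"yaw":0,"fingers":1}]' 40
python3 -c "
from h import *
st()"
```

```text
t: 9.65
ee_pos: [0.451, -0.088, 0.0183]
ee_rot: [0.001, 0.808, 0.59, 0.001]
ft_force: [-1.5, 0.2, 7.4]
width: 0.371
grip_force: 43.6
t9.7 pos [ 0.451  -0.088   0.0183] ang -17.72 w 0.371 g 43.6 F [-1.5  0.2  7.4]
```

```bash
python3 -m inch '[{"tx":0,"ty":0,"tz":3,"yaw":0,"fingers":1},{"tx":0,"ty":0,"tz":4,"yaw":0,"fingers":1},{"tx":0,"ty":0,"tz":4,"yaw":0,"fingers":1},{"tx":2.5,"ty":2.43,"tz":0,"yaw":2.25,"fingers":1},{"tx":2.5,"ty":2.43,"tz":0,"yaw":2.25,"fingers":1},{"tx":2.5,"ty":2.43,"tz":0,"yaw":2.25,"fingers":1},{"tx":2.5,"ty":2.43,"tz":0,"yaw":2.25,"fingers":1},{"tx":2.5,"ty":2.43,"tz":0,"yaw":2.25,"fingers":1},{"tx":2.5,"ty":2.43,"tz":0,"yaw":2.25,"fingers":1},{"tx":0,"ty":0,"tz":0,"yaw":0,"fingers":1},{"tx":0,"ty":0,"tz":-4,"yaw":0,"fingers":1},{"tx":0,"ty":0,"tz":-3,"yaw":0,"fingers":1},{"tx":0,"ty":0,"tz":-1.5,"yaw":0,"fingers":1},{"tx":0,"ty":0,"tz":0,"yaw":0,"fingers":1},{"tx":0,"ty":0,"tz":0,"yaw":0,"fingers":1}]' 40
python3 -c "
from h import *
st()"
```

```text
t: 11.15
ee_pos: [0.6004, 0.0578, 0.0431]
ee_rot: [0.0, 0.733, 0.681, 0.0]
ft_force: [-0.2, 0.4, -1.0]
width: 0.368
grip_force: 42.8
t11.2 pos [0.6004 0.0578 0.0431] ang -4.23 w 0.368 g 42.8 F [-0.2  0.4 -1. ]
```

```bash
python3 -m inch '[{"tx":0.1,"ty":0,"tz":-0.7,"yaw":0,"fingers":1},{"tx":0,"ty":0,"tz":-0.4,"yaw":0,"fingers":1},{"tx":0,"ty":0,"tz":-0.2,"yaw":0,"fingers":1},{"tx":0,"ty":0,"tz":-0.1,"yaw":0,"fingers":1},{"tx":0,"ty":0,"tz":0,"yaw":0,"fingers":1},{"tx":0,"ty":0,"tz":0,"yaw":0,"fingers":1}]' 40
```

```text
t: 11.75
ee_pos: [0.6017, 0.058, 0.0303]
ee_rot: [0.001, 0.733, 0.681, 0.0]
ft_force: [-6.6, 0.1, 11.4]
width: 0.371
grip_force: 44.5
```

```bash
python3 -m inch '[{"tx":0,"ty":0,"tz":0,"yaw":0,"fingers":0.1},{"tx":0,"ty":0,"tz":0,"yaw":0,"fingers":0},{"tx":0,"ty":0,"tz":0,"yaw":0,"fingers":-0.3},{"tx":0,"ty":0,"tz":0,"yaw":0,"fingers":-1},{"tx":0,"ty":0,"tz":0,"yaw":0,"fingers":-1},{"tx":0,"ty":0,"tz":0,"yaw":0,"fingers":-1},{"tx":0,"ty":0,"tz":0,"yaw":0,"fingers":-1},{"tx":0,"ty":0,"tz":3,"yaw":0,"fingers":-1},{"tx":0,"ty":0,"tz":4,"yaw":0,"fingers":-1},{"tx":0,"ty":0,"tz":4,"yaw":0,"fingers":-1},{"tx":0,"ty":0,"tz":4,"yaw":0,"fingers":-1},{"tx":-4.2,"ty":0.4,"tz":0,"yaw":0,"fingers":-1},{"tx":-4.2,"ty":0.4,"tz":0,"yaw":0,"fingers":-1},{"tx":-4.2,"ty":0.4,"tz":0,"yaw":0,"fingers":-1},{"tx":-4.2,"ty":0.4,"tz":0,"yaw":0,"fingers":-1},{"tx":0,"ty":0,"tz":0,"yaw":0,"fingers":-1},{"tx":0,"ty":0,"tz":0,"yaw":0,"fingers":-1}]' 40
python3 -c "
from h import *
st();snap('scene','s3')
b=cv2.imread('pics/s3.png')
cv2.imwrite('pics/c5.png',cv2.resize(b[130:310,200:440],(720,540)))"
```

```text
t: 13.45
ee_pos: [0.4327, 0.0742, 0.1785]
ee_rot: [0.001, 0.732, 0.681, 0.001]
ft_force: [0.9, -1.0, 0.0]
width: 1.002
grip_force: 0.0
t13.4 pos [0.4327 0.0742 0.1785] ang -4.18 w 1.002 g 0.0 F [ 0.9 -1.   0. ]
```

View pics/c5.png

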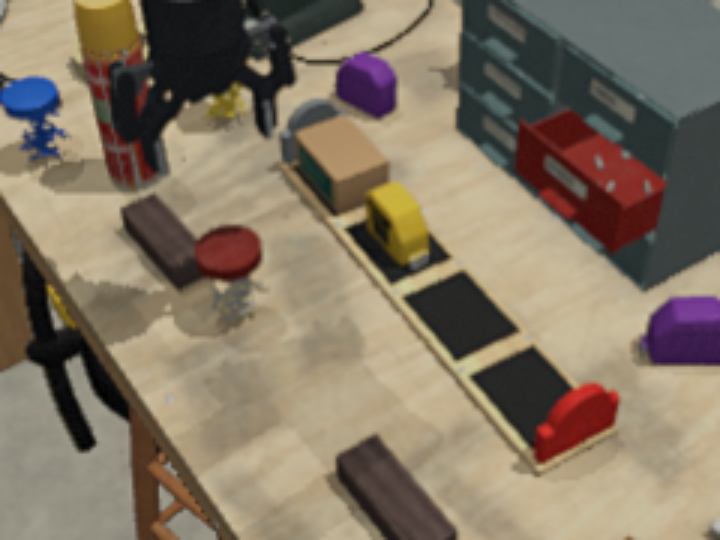

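The carton and tape are standing on pad_1 and pad_2, and the gripper is above the red-lid jar. Next I grip the jar.

```bash
python3 -m inch '[{"tx":0,"ty":0.05,"tz":-4,"yaw":0,"fingers":-1},{"tx":0,"ty":0,"tz":-4,"yaw":0,"fingers":-1},{"tx":0,"ty":0,"tz":-4,"yaw":0,"fingers":-1},{"tx":0,"ty":0,"tz":-2.3,"yaw":0,"fingers":-1},{"tx":0,"ty":0,"tz":0,"yaw":0,"fingers":-1},{"tx":0,"ty":0,"tz":0,"yaw":0,"fingers":1},{"tx":0,"ty":0,"tz":0,"yaw":0,"fingers":1},{"tx":0,"ty":0,"tz":0,"yaw":0,"fingers":1},{"tx":0,"ty":0,"tz":0,"yaw":0,"fingers":1},{"tx":0,"ty":0,"tz":0,"yaw":0,"fingers":1},{"tx":0,"ty":0,"tz":0,"yaw":0,"fingers":1},{"tx":0,"ty":0,"tz":0,"yaw":0,"fingers":1}]' 45
python3 -c "
from h import *
st()"
```

```text
t: 14.7
ee_pos: [0.4352, 0.0747, 0.0374]
ee_rot: [0.001, 0.733, 0.681, 0.002]
ft_force: [-0.2, -1.3, 7.1]
width: 0.696
grip_force: 49.8
t14.7 pos [0.4352 0.0747 0.0374] ang -4.21 w 0.696 g 49.8 F [-0.2 -1.3  7.1]
```

```bash
python3 -m inch '[{"tx":0,"ty":0,"tz":2,"yaw":0,"fingers":1},{"tx":0,"ty":0,"tz":4,"yaw":0,"fingers":1},{"tx":0,"ty":0,"tz":3,"yaw":0,"fingers":1},{"tx":2.63,"ty":-2.13,"tz":0,"yaw":0,"fingers":1},{"tx":2.63,"ty":-2.13,"tz":0,"yaw":0,"fingers":1},{"tx":2.63,"ty":-2.13,"tz":0,"yaw":0,"fingers":1},{"tx":2.63,"ty":-2.13,"tz":0,"yaw":0,"fingers":1},{"tx":2.63,"ty":-2.13,"tz":0,"yaw":0,"fingers":1},{"tx":2.63,"ty":-2.13,"tz":0,"yaw":0,"fingers":1},{"tx":0,"ty":0,"tz":0,"yaw":0,"fingers":1},{"tx":0,"ty":0,"tz":-4,"yaw":0,"fingers":1},{"tx":0,"ty":0,"tz":-2.5,"yaw":0,"fingers":1},{"tx":0,"ty":0,"tz":0,"yaw":0,"fingers":1},{"tx":0,"ty":0,"tz":0,"yaw":0,"fingers":1}]' 45
python3 -c "
from h import *
st()"
```

```text
t: 16.1
ee_pos: [0.5904, -0.0529, 0.0605]
ee_rot: [-0.0, 0.733, 0.681, -0.0]
ft_force: [0.1, 0.6, -1.5]
width: 0.696
grip_force: 50.4
t16.1 pos [ 0.5904 -0.0529  0.0605] ang -4.19 w 0.696 g 50.4 F [ 0.1  0.6 -1.5]
```

```bash
python3 -m inch '[{"tx":0.25,"ty":-0.05,"tz":-0.6,"yaw":0,"fingers":1},{"tx":0,"ty":0,"tz":-0.3,"yaw":0,"fingers":1},{"tx":0,"ty":0,"tz":-0.1,"yaw":0,"fingers":1},{"tx":0,"ty":0,"tz":-0.1,"yaw":0,"fingers":1},{"tx":0,"ty":0,"tz":0,"yaw":0,"fingers":1},{"tx":0,"ty":0,"tz":0,"yaw":0,"fingers":1}]' 45
```

```text
t: 16.7
ee_pos: [0.5936, -0.0537, 0.0496]
ee_rot: [0.0, 0.733, 0.681, 0.0]
ft_force: [-0.5, 0.9, -0.5]
width: 0.7
grip_force: 50.6
```

```bash
python3 -m inch '[{"tx":0,"ty":0,"tz":-0.1,"yaw":0,"fingers":1},{"tx":0,"ty":0,"tz":0,"yaw":0,"fingers":1},{"tx":0,"ty":0,"tz":0,"yaw":0,"fingers":-0.6},{"tx":0,"ty":0,"tz":0,"yaw":0,"fingers":-1},{"tx":0,"ty":0,"tz":0,"yaw":0,"fingers":-1},{"tx":0,"ty":0,"tz":0,"yaw":0,"fingers":-1},{"tx":0,"ty":0,"tz":0,"yaw":0,"fingers":-1},{"tx":0,"ty":0,"tz":3,"yaw":0,"fingers":-1},{"tx":0,"ty":0,"tz":4,"yaw":0,"fingers":-1},{"tx":0,"ty":0,"tz":4.5,"yaw":0,"fingers":-1},{"tx":0,"ty":0,"tz":4.5,"yaw":0,"fingers":-1},{"tx":0,"ty":0,"tz":4,"yaw":0,"fingers":-1},{"tx":0,"ty":0,"tz":4,"yaw":0,"fingers":-1}]' 45
python3 -m inch '[{"tx":-1.23,"ty":3.03,"tz":0,"yaw":7,"fingers":-1},{"tx":-1.23,"ty":3.03,"tz":0,"yaw":7,"fingers":-1},{"tx":-1.23,"ty":3.03,"tz":0,"yaw":7,"fingers":-1},{"tx":-1.23,"ty":3.03,"tz":0,"yaw":7,"fingers":-1},{"tx":-1.23,"ty":3.03,"tz":0,"yaw":7,"fingers":-1},{"tx":-1.23,"ty":3.03,"tz":0,"yaw":7,"fingers":-1},{"tx":-1.23,"ty":3.03,"tz":0,"yaw":7,"fingers":-1},{"tx":-1.23,"ty":3.03,"tz":0,"yaw":7,"fingers":-1},{"tx":-1.23,"ty":3.03,"tz":0,"yaw":7,"fingers":-1},{"tx":-1.23,"ty":3.03,"tz":0,"yaw":7,"fingers":-1},{"tx":-1.23,"ty":3.03,"tz":0,"yaw":7,"fingers":-1},{"tx":-1.23,"ty":3.03,"tz":0,"yaw":7,"fingers":-1},{"tx":0,"ty":0,"tz":0,"yaw":0,"fingers":-1},{"tx":0,"ty":0,"tz":0,"yaw":0,"fingers":-1}]' 45
python3 -c "
from h import *
st();snap('scene','s4')
b=cv2.imread('pics/s4.png')
cv2.imwrite('pics/c6.png',cv2.resize(b[90:310,180:440],(780,660))[:600])"
```

```text
t: 18.0
ee_pos: [0.5931, -0.0537, 0.2901]
ee_rot: [0.0, 0.733, 0.681, 0.0]
ft_force: [0.9, 0.1, 0.1]
width: 1.002
grip_force: 0.0
t: 19.4
ee_pos: [0.4454, 0.3102, 0.288]
ee_rot: [-0.0, 0.089, 0.996, -0.0]
ft_force: [0.1, -0.6, -0.8]
width: 1.004
grip_force: 0.0
t19.4 pos [0.4454 0.3102 0.288 ] ang 79.81 w 1.004 g 0.0 F [ 0.1 -0.6 -0.8]
```

View pics/c6.png

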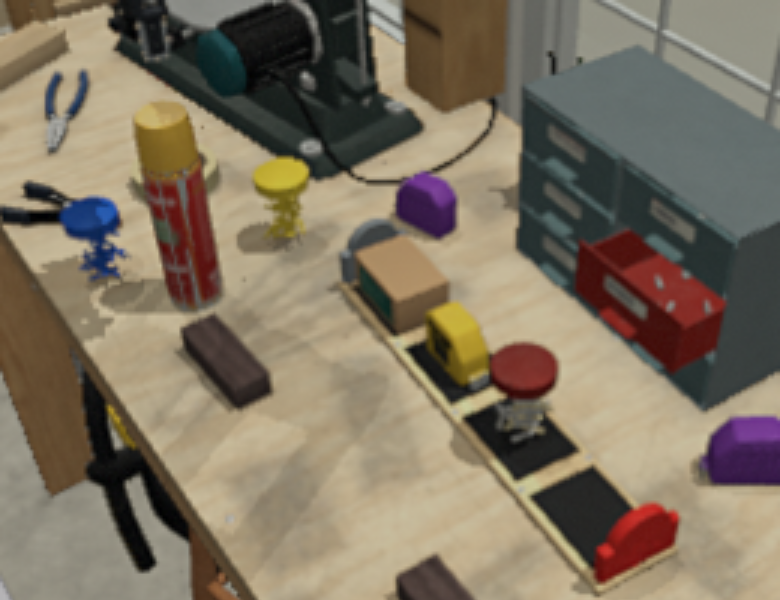

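The crop shows carton, tape and jar standing on pads 1–3, with the can still upright (crop 165,130) and the gripper just above the crop. Next I descend on the cap.

```bash
python3 -m inch '[{"tx":0,"ty":-0.2,"tz":-3,"yaw":0,"fingers":-1},{"tx":0,"ty":0,"tz":-3,"yaw":0,"fingers":-1},{"tx":0,"ty":0,"tz":-3,"yaw":0,"fingers":-1},{"tx":0,"ty":0,"tz":-1.9,"yaw":0,"fingers":-1},{"tx":0,"ty":0,"tz":0,"yaw":0,"fingers":-1},{"tx":0,"ty":0,"tz":0,"yaw":0,"fingers":0},{"tx":0,"ty":0,"tz":0,"yaw":0,"fingers":0},{"tx":0,"ty":0,"tz":0,"yaw":0,"fingers":1},{"tx":0,"ty":0,"tz":0,"yaw":0,"fingers":1},{"tx":0,"ty":0,"tz":0,"yaw":0,"fingers":1},{"tx":0,"ty":0,"tz":0,"yaw":0,"fingers":1},{"tx":0,"ty":0,"tz":0,"yaw":0,"fingers":1}]' 45
python3 -c "
from h import *
st()"
```

```text
t: 20.65
ee_pos: [0.447, 0.3085, 0.1817]
ee_rot: [0.002, 0.089, 0.996, 0.001]
ft_force: [-0.4, 0.3, 6.0]
width: 0.617
grip_force: 47.6
t20.6 pos [0.447  0.3085 0.1817] ang 79.79 w 0.617 g 47.6 F [-0.4  0.3  6. ]
```

```bash
python3 -m inch '[{"tx":0,"ty":0,"tz":2,"yaw":0,"fingers":1},{"tx":0,"ty":0,"tz":4,"yaw":0,"fingers":1},{"tx":0,"ty":0,"tz":4,"yaw":0,"fingers":1},{"tx":0,"ty":0,"tz":3,"yaw":0,"fingers":1},{"tx":0,"ty":-2.5,"tz":0,"yaw":0,"fingers":1},{"tx":0,"ty":-4,"tz":0,"yaw":0,"fingers":1},{"tx":0,"ty":-4,"tz":0,"yaw":0,"fingers":1},{"tx":0,"ty":-4,"tz":0,"yaw":0,"fingers":1},{"tx":0,"ty":-4,"tz":0,"yaw":0,"fingers":1},{"tx":0,"ty":-4,"tz":0,"yaw":0,"fingers":1},{"tx":0,"ty":-4,"tz":0,"yaw":0,"fingers":1},{"tx":0,"ty":-4,"tz":0,"yaw":0,"fingers":1},{"tx":0,"ty":-4,"tz":0,"yaw":0,"fingers":1},{"tx":0,"ty":-4,"tz":0,"yaw":0,"fingers":1},{"tx":0,"ty":-4,"tz":0,"yaw":0,"fingers":1},{"tx":0,"ty":-4,"tz":0,"yaw":0,"fingers":1},{"tx":0,"ty":0,"tz":0,"yaw":0,"fingers":1}]' 45
python3 -m inch '[{"tx":2,"ty":-0.15,"tz":0,"yaw":0,"fingers":1},{"tx":3.5,"ty":-0.15,"tz":0,"yaw":0,"fingers":1},{"tx":3.5,"ty":-0.15,"tz":0,"yaw":0,"fingers":1},{"tx":3.5,"ty":-0.15,"tz":0,"yaw":0,"fingers":1},{"tx":1.3,"ty":0,"tz":0,"yaw":0,"fingers":1},{"tx":0,"ty":0,"tz":0,"yaw":0,"fingers":1},{"tx":0,"ty":0,"tz":0,"yaw":0,"fingers":1},{"tx":0,"ty":0,"tz":0,"yaw":0,"fingers":1}]' 45
python3 -c "
from h import *
st();snap('scene','s5');snap('top','t5')
b=cv2.imread('pics/s5.png');a=cv2.imread('pics/t5.png')[130:260,220:440]
cv2.imwrite('pics/c7.png',np.hstack([cv2.resize(b[60:310,290:440],(360,600)),cv2.copyMakeBorder(cv2.resize(a,(440,260)),0,340,0,0,0)]))"
```

```text
t: 22.35
ee_pos: [0.445, -0.1614, 0.3093]
ee_rot: [-0.0, 0.091, 0.996, -0.001]
ft_force: [0.0, 1.6, -2.2]
width: 0.612
grip_force: 48.8
t: 23.15
ee_pos: [0.583, -0.163, 0.3095]
ee_rot: [0.0, 0.089, 0.996, -0.0]
ft_force: [-0.3, 0.4, -2.6]
width: 0.614
grip_force: 48.8
t23.1 pos [ 0.583  -0.163   0.3095] ang 79.79 w 0.614 g 48.8 F [-0.3  0.4 -2.6]
```

View pics/c7.png

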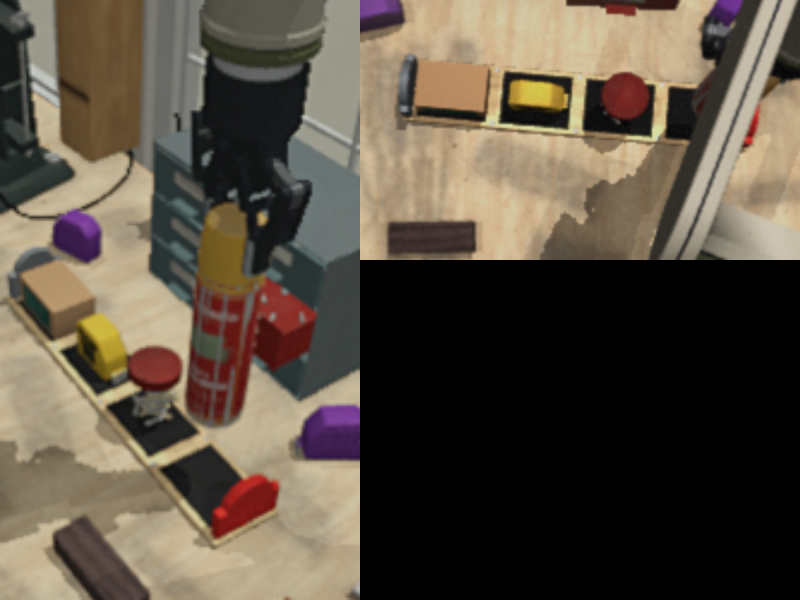

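The can hangs upright over pad_4, and the carton, tape and jar sit centrally in the top view. I check the can's base against the TCP and lower it.

```bash
python3 - <<'E'
from h import *
S=load('s5')
for x,y in((.583,-.163),(.573,-.163),(.583,-.153)):
    X=[[x+.0285*np.cos(a),y+.0285*np.sin(a),.128] for a in np.linspace(0,6.28,60)]
    p=proj(S,X); print((p.min(0)-[290,60])*2.4,(p.max(0)-[290,60])*2.4)
E
python3 -m inch '[{"tx":0.1,"ty":0,"tz":-3,"yaw":0,"fingers":1},{"tx":0,"ty":0,"tz":-3.5,"yaw":0,"fingers":1},{"tx":0,"ty":0,"tz":-2.5,"yaw":0,"fingers":1},{"tx":0,"ty":0,"tz":-1.2,"yaw":0,"fingers":1},{"tx":0,"ty":0,"tz":0,"yaw":0,"fingers":1},{"tx":0,"ty":0,"tz":0,"yaw":0,"fingers":1}]' 45
```

```text
[185.61196295 384.49901667] [244.65501555 427.11441836]
[177.62696018 388.6913864 ] [236.92547378 431.72427023]
[179.07316171 378.75428605] [237.68688123 420.79459649]
t: 23.85
ee_pos: [0.5851, -0.1634, 0.2087]
ee_rot: [0.001, 0.089, 0.996, -0.0]
ft_force: [0.0, -0.8, -2.4]
width: 0.618
grip_force: 48.8
```

```bash
python3 -m inch '[{"tx":0,"ty":0.05,"tz":-0.8,"yaw":0,"fingers":1},{"tx":0,"ty":0,"tz":-0.3,"yaw":0,"fingers":1},{"tx":0,"ty":0,"tz":-0.2,"yaw":0,"fingers":1},{"tx":0,"ty":0,"tz":-0.1,"yaw":0,"fingers":1},{"tx":0,"ty":0,"tz":0,"yaw":0,"fingers":1},{"tx":0,"ty":0,"tz":0,"yaw":0,"fingers":1}]' 45
```

```text
t: 24.45
ee_pos: [0.585, -0.1627, 0.1938]
ee_rot: [0.001, 0.089, 0.996, -0.0]
ft_force: [-0.5, 0.9, 2.4]
width: 0.613
grip_force: 49.2
```

Contact: the force reads about 5 N above the carried weight. I reduce the grip, open gently, rise and move aside to look.

```bash
python3 -m inch '[{"tx":0,"ty":0,"tz":0,"yaw":0,"fingers":1},{"tx":0,"ty":0,"tz":0,"yaw":0,"fingers":1},{"tx":0,"ty":0,"tz":0,"yaw":0,"fingers":-0.35},{"tx":0,"ty":0,"tz":0,"yaw":0,"fingers":-0.5},{"tx":0,"ty":0,"tz":0,"yaw":0,"fingers":-1},{"tx":0,"ty":0,"tz":0,"yaw":0,"fingers":-1},{"tx":0,"ty":0,"tz":0,"yaw":0,"fingers":-1},{"tx":0,"ty":0,"tz":0,"yaw":0,"fingers":-1},{"tx":0,"ty":0,"tz":1.5,"yaw":0,"fingers":-1},{"tx":0,"ty":0,"tz":3,"yaw":0,"fingers":-1},{"tx":0,"ty":0,"tz":4,"yaw":0,"fingers":-1},{"tx":0,"ty":0,"tz":3,"yaw":0,"fingers":-1}]' 20
python3 -m inch '[{"tx":-3,"ty":3,"tz":0,"yaw":0,"fingers":-1},{"tx":-3,"ty":4,"tz":0,"yaw":0,"fingers":-1},{"tx":-3,"ty":4,"tz":0,"yaw":0,"fingers":-1},{"tx":-3,"ty":4,"tz":0,"yaw":0,"fingers":-1},{"tx":-3,"ty":4,"tz":0,"yaw":0,"fingers":-1},{"tx":-3,"ty":4,"tz":0,"yaw":0,"fingers":-1},{"tx":0,"ty":4.5,"tz":0,"yaw":0,"fingers":-1},{"tx":0,"ty":4.5,"tz":0,"yaw":0,"fingers":-1},{"tx":0,"ty":4.5,"tz":0,"yaw":0,"fingers":-1},{"tx":0,"ty":4.5,"tz":0,"yaw":0,"fingers":-1},{"tx":0,"ty":4.5,"tz":0,"yaw":0,"fingers":-1},{"tx":0,"ty":4.5,"tz":0,"yaw":0,"fingers":-1},{"tx":0,"ty":4.5,"tz":0,"yaw":0,"fingers":-1},{"tx":0,"ty":0,"tz":0,"yaw":0,"fingers":-1},{"tx":0,"ty":0,"tz":0,"yaw":0,"fingers":-1}]'
python3 - <<'E'
from f2 import *
st();S=snap('scene','s6');T=snap('top','t6')
P=[(.6095,.165),(.6017,.057),(.593,-.0535),(.585,-.1625)]
M=[prism(.06,.09,.057,.0571),prism(.033,.076,.0715,.072),cyl(.03,.088,.1),cyl(.027,.186,.234)]
bt=(235,145,435,215);bs=(285,100,430,300)
a=crop(T,bt,3.5);b=crop(S,bs,3)
for p,m in zip(P,M):
    q=[*p,0,-.074]; outl(T,m,q,a,3.5,bt); outl(S,m,q,b,3,bs)
a=cv2.resize(a,(700,245)); 
b=cv2.resize(b,(257,355)); cv2.imwrite('pics/c8.png',np.vstack([a,cv2.copyMakeBorder(b,0,0,0,443,0)]))
E
```

```text
t: 25.65
ee_pos: [0.585, -0.1627, 0.3121]
ee_rot: [0.001, 0.089, 0.996, -0.0]
ft_force: [0.5, 0.5, -0.1]
width: 1.004
grip_force: 0.0
t: 27.15
ee_pos: [0.4043, 0.3831, 0.3086]
ee_rot: [-0.0, 0.088, 0.996, -0.0]
ft_force: [-0.6, -0.1, -0.1]
width: 1.001
grip_force: 0.0
t27.1 pos [0.4043 0.3831 0.3086] ang 79.91 w 1.001 g 0.0 F [-0.6 -0.1 -0.1]
```

View pics/c8.png

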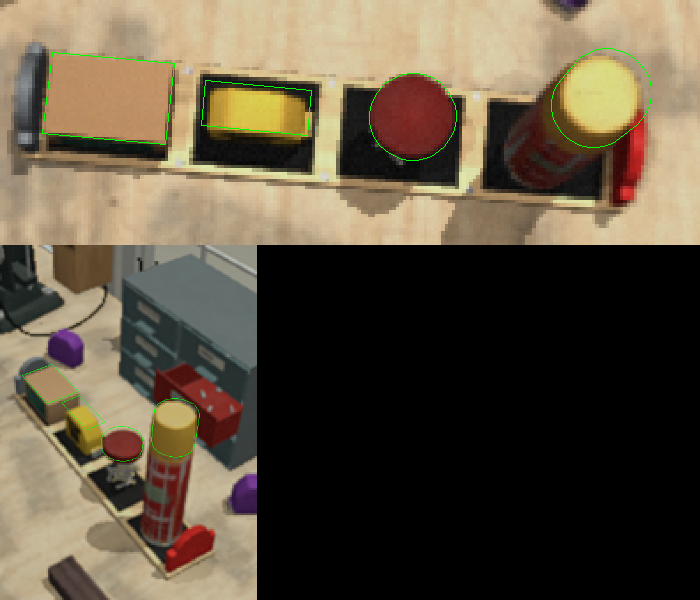

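The picture shows all four upright on their own pads, in order: can by the red plate, then jar, tape and carton by the grey plate. The outlines predicted for the pad centres agree within a few mm. The tape's visible offset is mostly its near side showing. The arm is clear, so I hand in.

```bash
python3 -c "
from bench import job
print(job.hand_in())"
```

```text
the job is handed in; nothing more can be done
None
```

I handed the job in: the can, jar, tape and carton stand upright on their pads from the red plate to the grey one, each centred to within a few millimetres, with the arm clear and the clock at about 27 s of the 128 s allowed; the hand-in returned no verdict.

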